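# Send a rod sample across to the tester's receiving stand

## Task

Turn the clear dial cover of the sample carousel by its upright pin until its opening stands over the plain round rod, lift the rod out and stand it upright in the tray's front pocket, the one away from the tall push plate. Then slide the tray (no lifting) across the gap onto the far stand by pushing its tall plate, keeping it level so that neither end dips into the gap, until its nose is fully home against the stop. The rod must still be standing in its pocket; leave the other two samples where they are.

Things in the scene. Friction and masses are not known exactly. Their poses are not given: they have to be found in the camera images.
- carousel: Round black base, 140 mm across, 8 mm thick, fixed; origin on its axis at bench level, z up. Four compartments, centres 42 mm from the axis, on its own +x (empty at the start), +y, -x and -y; floor at z = 8 mm. Thin dividers on the diagonals between them (14 to 66 mm from the axis) reach z = 23 mm; no outer wall. A 14 mm post on the axis carries the cover.
- dial_cover (a joint): Turn of the clear cover about the carousel's vertical axis, rad, counter-clockwise seen from above positive; 0: opening over the carousel's own +x compartment (starts within 0.2 of that). Range -3.6 to 3.6, so every compartment can be reached; it stays where it is left (0.035 N m friction).
- cover_opening (a point): Middle of the opening of the cover, 42 mm from the axis, at plate height. The cover is a clear plate 140 mm across, underside 55 and top 59 mm above the bench; the opening is a sector 104 degrees wide, from the hub (11 mm radius, top at 63 mm) out through the rim, edged with metal strips.
- crank_pin (a point): Round upright steel pin on the cover, opposite the opening, 52 mm from the axis, 12 mm diameter, for turning the cover; it stands from 59 to 93 mm above the bench and this point lies at 76 mm, half-way up.
- rod_center (a point): Centre (half-way up) of the loose plain rod sample, steel, 18 mm diameter, 42 mm tall, 94 g, standing on end in one of the three filled compartments (+y, -x or -y), its top 50 mm above the bench.
- bush_center (a point): Centre of the flanged bush sample (31 mm across, 25 mm tall), loose, standing in another compartment; leave it alone.
- anvil_center (a point): Centre of the spot anvil sample (39 mm across disc with a conical top and a stem, 40 mm tall), loose, standing in another compartment; leave it alone.
- near_stand: Fixed stand, top plate 106 x 74 mm, flat, top 30 mm above the bench; origin under the plate's centre at bench level; its own +x (106 mm direction) points across the gap to the far stand. No rails. The tray starts on it.
- far_stand: Fixed stand, top also 30 mm above the bench; own +x is the way the tray travels, parallel to the near stand's. Origin on the centre line at bench level. Plate 94 mm wide, x = -58 (first 6 mm slope up, a lead-in) to +60 mm. Gap between plates 36 to 40 mm, centre lines within 3 mm. Rails 9 mm high: 70 mm channel from x = -24, mouth 85 mm. Stop face at x = +54: tray home = its origin at x = -1 mm.
- tray: Loose steel tray 110 mm long (own x, nose at +55 mm), 64 mm wide, about 0.2 kg; origin at the centre of its underside, z up. Floor 3 mm thick, walls 14 mm high, divider at x = 0. Nose underside turned up over the last 8 mm. At the rear (-x) end the tall push plate, full width, 27 mm high. With the rod in the front pocket it balances near its middle.
- front_pocket (a point): Centre of the floor of the tray's front (nose-side) pocket, 26 mm ahead of the tray's origin; the pocket is 50 mm long and 58 mm wide inside, flat.
- push_plate (a point): Middle of the rear face of the push plate (55 mm behind the tray's origin), half-way up the plate, 13.5 mm above the tray's underside.

How it is judged:
By the outcome, as a careful person would: the job done as asked, in the order asked, and still so for the second after the job is handed in, with the robot touching nothing.
It also fails if it takes over 67 s, if anything falls off the work surface, if the arm or the gripper's body presses on something with over 40 N, if the wrist force passes 120 N, or if a joint passes its speed limit or range.

## Robot

A 6-joint arm with a two-finger parallel gripper is mounted at the origin on a cart in front of the work surface, level with it; the furniture and walls round the work are solid. World frame = base frame: x ahead of the robot, y to its left, z up, the work surface at z = 0. Lengths are in m, angles in rad, forces in N, time in s.
With the tool pointing down it reaches from about 0.425 to 0.95 m from the base axis. Payload 3.5 kg.
Tool frame: the origin (TCP) lies on the centre line of the jaws, within the pads' length; the fingertips stand 17 mm ahead of it and the grasp point (between the pads) lies 2 mm behind it; z points along the fingers, y is the line along which they close (so a half turn about z gives the same grasp; the last joint's range is limited). The gripper opens to 85 mm and grips with 20 to 120 N. Pads are 22 mm wide; open, the fingers measure 114 mm over their backs; the gripper's body (76 mm by 85 mm) begins 54 mm behind the grasp point. The pads swing forward as they close: fully open they stand 13 mm farther back than shut.
Start: joints at [0.966, 0.286, 1.577, -0, 1.279, -0.15], TCP at [0.296, 0.606, 0.248] pointing down, gripper open.
Joint ranges: [-2.77, 2.77], [-0.9, 2.22], [0.21, 2.48], [-1.53, 4.67], [0.24, 2.81], [-2.84, 2.84]. Speed limits (rad/s): [2.79, 2.79, 3.14, 3.14, 3.14, 3.14].

## Interface

Orientations are given as a unit quaternion [x, y, z, w].
In Python, from plant import ctrl gives the robot as it stands. The module is installed in compiled form; this text tells all that it offers.
- The arm moves only by the tool drive_tool, never from a script. Its argument "moves" is a list of rows, each a list of 3 entries, a list of its own where there are three numbers: the turn, a rotation vector about the tool's x, y, z in rad, then the shift along the tool's x, y, z in m, then the finger opening in m, from 0 to 0.0854. A call has 1 to 5 rows; each row shifts and turns the commanded pose from where the row before left it, along the tool's axes as they then stand; what a row does not reach is not made up. A row lasts 1/8 s, in which the tool goes at most 62.5 mm and 10.7 degrees, less where a joint would pass 70% of its speed; a pose out of reach is approached as far as the arm can. A call with a gripper value outside its range is refused whole. The fingers move at their own pace and stop on an object; "grip_force" is the grip in N (left out, the last holds). Time passes only in rows, so rows that do not move let the fingers close. It gives the time, the measured TCP pose, the force, the opening and the grip force at its end, in the units of the state.
- ctrl.get_state(): the state, without advancing time (a new reading comes with each control period).
- ctrl.read_camera(name): name is "scene" or "top" or "wrist"; returns a dict with "image" (420x560x3 uint8, red, green, blue), "fx", "fy", "cx", "cy" (pixels), "R" (3x3) and "t" (3): a world point X has camera coordinates R X + t. Camera axes: x right, y down, z forward; pixel columns grow to the right and rows downward; lengths in m; the calibration is good to about 2 mm. The wrist camera is an equidistant fisheye: a pixel r from the principal point sees the ray r / f radians off the axis. A picture is of the moment at which its call begins. There is no depth.
- ctrl.sign_off(): hands the job in; it is judged then, once.
The state is a dict: "time": time; "qpos": joint angles; "dq": joint speeds; "joint_efforts": joint torques, N m; "eef_pos": TCP position; "tcp_rot": TCP orientation; "contact_force": force on the tool from outside, world axes, zero at the start; "wrist_torque": the same for the moment, N m; "opening": opening from 0.0 (shut) to 1.0 (fully open); "finger_force": force on a finger pad.
Only numpy, scipy, OpenCV 4.12 (cv2) and the standard library are available. Lean on these libraries where they do the work, as an engineer would, in place of code of your own. Each camera call takes 0.05 s, during which the arm holds its last target. There are 200 camera calls.

## Working session

There is one attempt and no reset: what is moved stays moved. The work goes in short steps, Python scripts to look and compute and a tool call to move; the robot and the scene stay as the last step left them, time stands still between calls to the robot, and variables do not carry over. Pictures are saved under pics/ and viewed, at most 10 in all, crops included, and the job is handed in when it is done.

Besides the shell and the picture viewer there is one more tool, called after ">>>" as name(argument=value, ...) on one line, values as JSON. drive_tool: Moves the arm, as the interface text tells. Its arguments: {"type":"object","properties":{"moves":{"type":"array","items":{"type":"array"}},"grip_force":{"type":"number"}},"required":["moves"]}

```bash
mkdir -p pics
python3 - <<'E'
from plant import ctrl
import cv2,json
for n in ["scene","top"]:
    c=ctrl.read_camera(n); cv2.imwrite(f"pics/{n}0.png",cv2.resize(c["image"][:,:,::-1],(800,600),interpolation=cv2.INTER_CUBIC))
    print(n,c["fx"],c["fy"],c["cx"],c["cy"],c["R"],c["t"])
s=ctrl.get_state(); print(s)
E
```

```text
scene 535.1853914679525 535.1853914679525 283.0090323954387 207.0783453682501 [[ 0.75054991 -0.66080288 -0.00379275]
 [-0.27320252 -0.3050713  -0.91230033]
 [ 0.60169362  0.68576312 -0.40950425]] [-0.53405296  0.15577891  0.99547718]
top 487.0477321122471 487.0477321122471 279.6480290541484 213.3122437194624 [[ 0.016515   -0.9998552   0.00410283]
 [-0.99268636 -0.01688709 -0.11953503]
 [ 0.11958701 -0.0020987  -0.99282151]] [-0.222444    0.54072156  1.09159363]
{'time': 0.1, 'qpos': array([ 9.66013541e-01,  2.87099653e-01,  1.57807234e+00, -1.89912911e-05,
        1.27860184e+00, -1.50009110e-01]), 'dq': array([ 0.00195732, -0.00130731, -0.00177841, -0.00135517, -0.00219854,
       -0.000989  ]), 'joint_efforts': array([ 1.07649208e-03, -4.07297623e+01, -2.93698990e+01, -1.19663619e-04,
        3.39947772e-03,  2.83253246e-05]), 'eef_pos': array([0.29615159, 0.60592282, 0.24704781]), 'tcp_rot': array([ 2.25429591e-01,  9.74258852e-01, -1.01719139e-03, -3.93432678e-04]), 'contact_force': array([ 0.02864895,  0.1861754 , -0.93481799]), 'wrist_torque': array([-0.00405397,  0.00342793, -0.04177183]), 'finger_force': 0.0, 'opening': 1.0002815174883737}
```

View pics/top0.png

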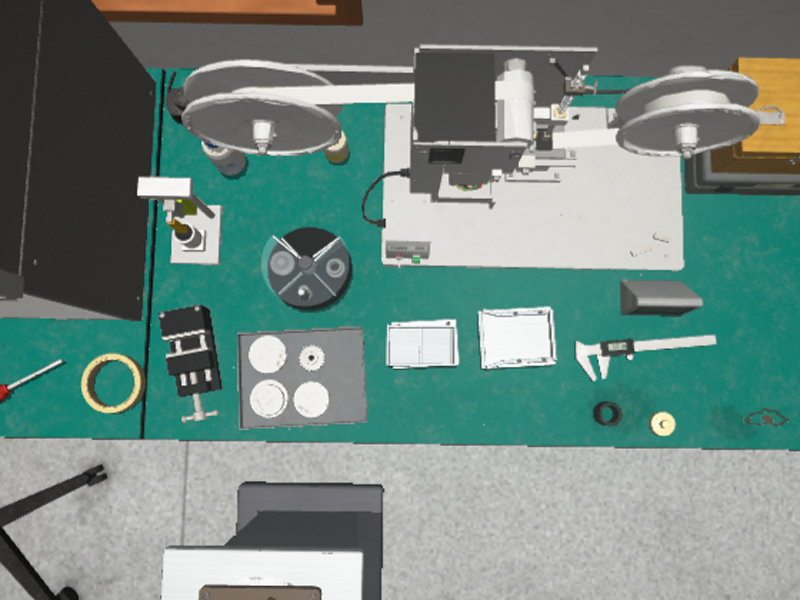

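View pics/scene0.png

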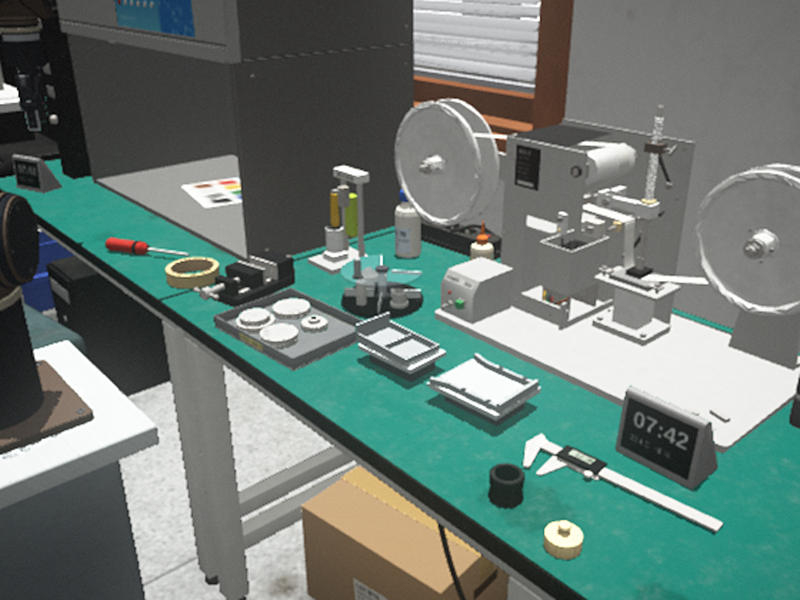

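The top view shows the carousel at about (306,268), the near stand with the tray at (422,343), and the far stand at (517,337). Next I enlarge those areas.

Run:
```python
from plant import ctrl
import cv2,numpy as np
c=ctrl.read_camera("top")["image"][:,:,::-1]
a=cv2.resize(c[150:225,175:255],(800,750),interpolation=cv2.INTER_CUBIC)[:600]
s=ctrl.read_camera("scene")["image"][:,:,::-1]
cv2.imwrite("pics/a.png",cv2.resize(c[152:227,170:270],(800,600),interpolation=cv2.INTER_CUBIC))
cv2.imwrite("pics/b.png",cv2.resize(c[205:265,265:395],(780,360),interpolation=cv2.INTER_CUBIC))
cv2.imwrite("pics/c.png",cv2.resize(s[170:300,230:390],(800,650),interpolation=cv2.INTER_CUBIC)[:600])
```

```text
(no output)
```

View pics/a.png

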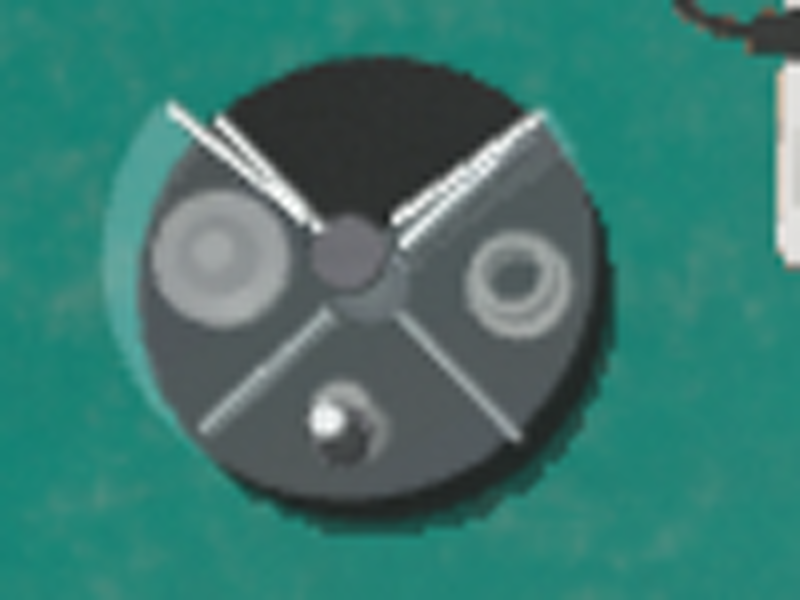

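View pics/b.png

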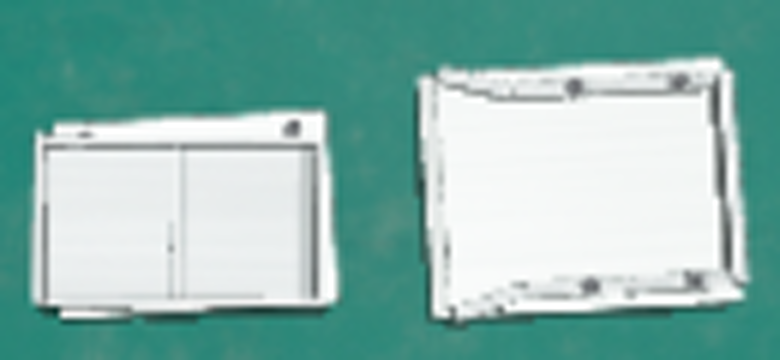

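View pics/c.png

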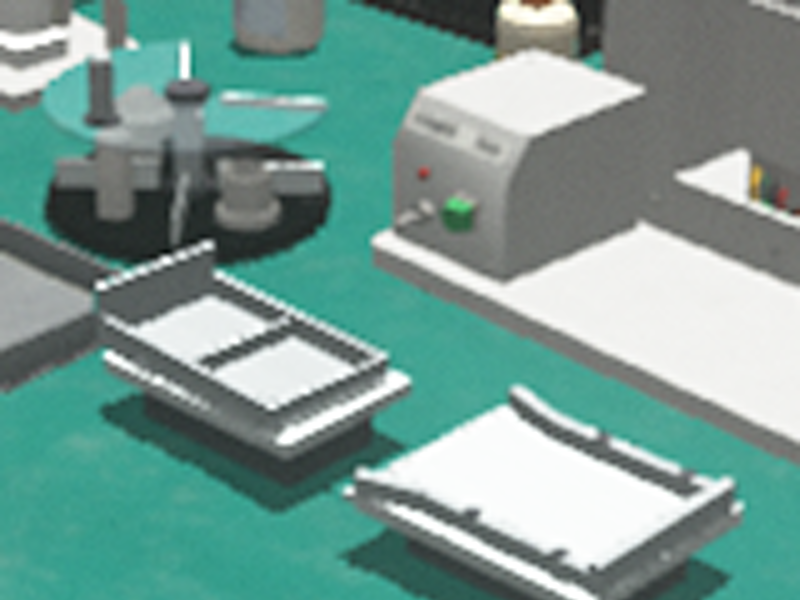

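Crop a (8x, origin 170,152): the opening faces away from the robot. The anvil is on the left at (222,258) and the bush on the right at (518,285). The rod is at the robot side at about (350,405), under the pin, whose top is at (325,418). The hub top is at (347,250).
Crops b and c show the tray with its push plate on the left. The tray is slightly yawed against the stands.

```bash
cat > h.py <<'E'
import numpy as np
from plant import ctrl
def cams(): return {n:ctrl.read_camera(n) for n in("top","scene")}
def back(c,u,v,z):
    d=c["R"].T@np.array([(u-c["cx"])/c["fx"],(v-c["cy"])/c["fy"],1]); o=-c["R"].T@c["t"]
    return o+d*(z-o[2])/d[2]
E
python3 - <<'E'
from h import *
np.set_printoptions(precision=4,suppress=True)
C=cams()
A=lambda u,v,z:back(C["top"],170+(u+.5)/8-.5,152+(v+.5)/8-.5,z)
B=lambda u,v,z:back(C["top"],265+(u+.5)/6-.5,205+(v+.5)/6-.5,z)
S=lambda u,v,z:back(C["scene"],230+(u+.5)/5-.5,170+(v+.5)/5-.5,z)
for n,p in dict(hub=A(347,250,.063),hubS=S(187,88,.063),base=A(373,291,.008),pin=A(325,418,.093),pinS=S(101,61,.093),
  dl1=A(330,312,.023),dl2=A(203,432,.023),dr1=A(402,312,.023),dr2=A(520,440,.023),
  stL1=A(322,228,.059),stL2=A(172,103,.059),stR1=A(395,218,.059),stR2=A(545,113,.059),stR1b=A(405,243,.059),
  anvil=A(222,258,.03),bush=A(518,285,.02),rodtop=A(345,392,.05),rodS=S(115,140,.05),rodSb=S(116,210,.008)).items(): print(n,p)
print("tray")
for n,p in dict(divT=B(183,148,.044),divB=B(178,298,.044),fr_in_T=B(303,148,.033),fr_in_B=B(303,298,.033),re_in_T=B(46,148,.033),re_in_B=B(46,300,.033),
 nsTL=B(55,125,.03),nsTR=B(325,110,.03),nsBR=B(337,300,.03),nsBL=B(62,316,.03),
 fsTL=B(442,68,.039),fsTR=B(722,62,.039),fsBR=B(745,283,.039),fsBL=B(437,318,.039),
 ppS1=S(212,243,.057),ppS2=S(97,290,.057),noseS1=S(387,355,.044),noseS2=S(270,410,.044),divS1=S(290,320,.044),divS2=S(205,365,.044),
 nsS_R=S(410,380,.03),nsS_B=S(280,445,.03),
 fsS_L=S(350,490,.03),fsS_R=S(742,508,.03)).items(): print(n,p)
E
```

```text
hub [ 0.6077 -0.0612  0.063 ]
hubS [ 0.6053 -0.0626  0.063 ]
base [ 0.6055 -0.0618  0.008 ]
pin [ 0.5555 -0.0609  0.093 ]
pinS [ 0.5498 -0.0676  0.093 ]
dl1 [ 0.5965 -0.0514  0.023 ]
dl2 [ 0.5604 -0.0155  0.023 ]
dr1 [ 0.5968 -0.0724  0.023 ]
dr2 [ 0.5596 -0.108   0.023 ]
stL1 [ 0.6146 -0.0534  0.059 ]
stL2 [ 0.65   -0.0094  0.059 ]
stR1 [ 0.6179 -0.074   0.059 ]
stR2 [ 0.649  -0.1158  0.059 ]
stR1b [ 0.6107 -0.0771  0.059 ]
anvil [ 0.6107 -0.0204  0.03  ]
bush [ 0.6059 -0.1058  0.02  ]
rodtop [ 0.569  -0.0602  0.05  ]
rodS [ 0.5584 -0.0654  0.05  ]
rodSb [ 0.5654 -0.0555  0.008 ]
tray
divT [ 0.5071 -0.2491  0.044 ]
divB [ 0.4503 -0.2479  0.044 ]
fr_in_T [ 0.5088 -0.2955  0.033 ]
fr_in_B [ 0.4515 -0.2959  0.033 ]
re_in_T [ 0.5072 -0.197   0.033 ]
re_in_B [ 0.4491 -0.198   0.033 ]
nsTL [ 0.5164 -0.2002  0.03  ]
nsTR [ 0.5239 -0.304   0.03  ]
nsBR [ 0.4511 -0.3091  0.03  ]
nsBL [ 0.4432 -0.2042  0.03  ]
fsTL [ 0.5399 -0.348   0.039 ]
fsTR [ 0.544  -0.4552  0.039 ]
fsBR [ 0.4597 -0.4631  0.039 ]
fsBL [ 0.4446 -0.3463  0.039 ]
ppS1 [ 0.5095 -0.1941  0.057 ]
ppS2 [ 0.4448 -0.197   0.057 ]
noseS1 [ 0.5116 -0.3006  0.044 ]
noseS2 [ 0.4461 -0.3035  0.044 ]
divS1 [ 0.5031 -0.2514  0.044 ]
divS2 [ 0.4513 -0.2583  0.044 ]
nsS_R [ 0.522  -0.3035  0.03  ]
nsS_B [ 0.4472 -0.3081  0.03  ]
fsS_L [ 0.4442 -0.3512  0.03  ]
fsS_R [ 0.5442 -0.4579  0.03  ]
```

Positions worked out from both views:

| Item | Position |
|---|---|
| Carousel axis | about (0.606, -0.062) |
| Pin | (0.5545, -0.0625) |
| Rod | -x compartment, (0.564, -0.0625) |
| Tray origin | (0.479, -0.249), yaw about 2° |
| Stand travel direction | (0.066, -0.998) |

The plan is to cage the pin between the jaws and turn the tool with it. First I move above the pin.

>>> drive_tool(moves=[[[0, 0, -0.1516], [0, 0, 0], 0.04], [[0, 0, -0.1516], [0, 0, 0], 0.03], [[0, 0, -0.1516], [0, 0, 0], 0.03], [[0, 0, 0], [-0.0171, -0.0451, 0], 0.03], [[0, 0, 0], [-0.0171, -0.0451, 0], 0.03]])

```text
time: 0.92
eef_pos: [0.3307, 0.5153, 0.248]
tcp_rot: [-0.001, 1.0, -0.0, 0.0]
contact_force: [-0.1, -0.5, -0.3]
opening: 0.348
finger_force: 0.0
```

>>> drive_tool(moves=[[[0, 0, 0], [-0.0171, -0.0451, 0], 0.03], [[0, 0, 0], [-0.0171, -0.0451, 0], 0.03], [[0, 0, 0], [-0.0171, -0.0451, 0], 0.03], [[0, 0, 0], [-0.0171, -0.0451, 0], 0.03], [[0, 0, 0], [-0.0171, -0.0451, 0], 0.03]])

```text
time: 1.55
eef_pos: [0.4165, 0.2892, 0.2485]
tcp_rot: [-0.0, 1.0, 0.0, 0.0]
contact_force: [0.4, 0.8, -0.1]
opening: 0.355
finger_force: 0.0
```

>>> drive_tool(moves=[[[0, 0, 0], [-0.0171, -0.0451, 0], 0.03], [[0, 0, 0], [-0.0171, -0.0451, 0], 0.03], [[0, 0, 0], [-0.0174, -0.0438, 0.01], 0.03], [[0, 0, 0], [-0.0174, -0.0438, 0.01], 0.03], [[0, 0, 0], [-0.0174, -0.0438, 0.01], 0.03]])

```text
time: 2.17
eef_pos: [0.503, 0.0676, 0.2183]
tcp_rot: [0.0, 1.0, 0.0, 0.0]
contact_force: [0.6, -0.1, 0.7]
opening: 0.354
finger_force: 0.0
```

>>> drive_tool(moves=[[[0, 0, 0], [-0.0174, -0.0438, 0.01], 0.03], [[0, 0, 0], [-0.0174, -0.0438, 0.01], 0.03], [[0, 0, 0], [-0.0174, -0.0438, 0.01], 0.03], [[0, 0, 0], [0, 0, 0.01], 0.03], [[0, 0, 0], [0, 0, 0], 0.03]])

```text
time: 2.8
eef_pos: [0.5538, -0.0618, 0.177]
tcp_rot: [0.0, 1.0, 0.001, -0.001]
contact_force: [-0.6, 0.4, -0.2]
opening: 0.35
finger_force: 0.0
```

Run:
```python
from h import *
import cv2
c=ctrl.read_camera("wrist"); cv2.imwrite("pics/w1.png",cv2.resize(c["image"][:,:,::-1],(800,600),interpolation=cv2.INTER_CUBIC))
def proj(X):
    p=c["R"]@np.array(X)+c["t"]; th=np.arctan2(np.hypot(p[0],p[1]),p[2]); s=th*c["fx"]/np.hypot(p[0],p[1]); return ((c["cx"]+s*p[0])*10/7, (c["cy"]+s*p[1])*10/7)
for n,X in dict(pintop=(.5545,-.0625,.093),pinb=(.5545,-.0625,.059),hub=(.6062,-.062,.063),tcp=(.5538,-.0618,.177)).items(): print(n,np.round(proj(X)))
print(c["R"],c["t"],c["fx"])
```

```text
pintop [401. 321.]
pinb [401. 301.]
hub [402. 389.]
tcp [404. 407.]
[[ 6.62419243e-04  9.99999596e-01  6.07489092e-04]
 [ 9.61578246e-01 -8.03742139e-04  2.74529836e-01]
 [ 2.74530214e-01  4.02294449e-04 -9.61578390e-01]] [ 0.06210428 -0.54756102  0.15831634] 325.19226210127806
```

View pics/w1.png

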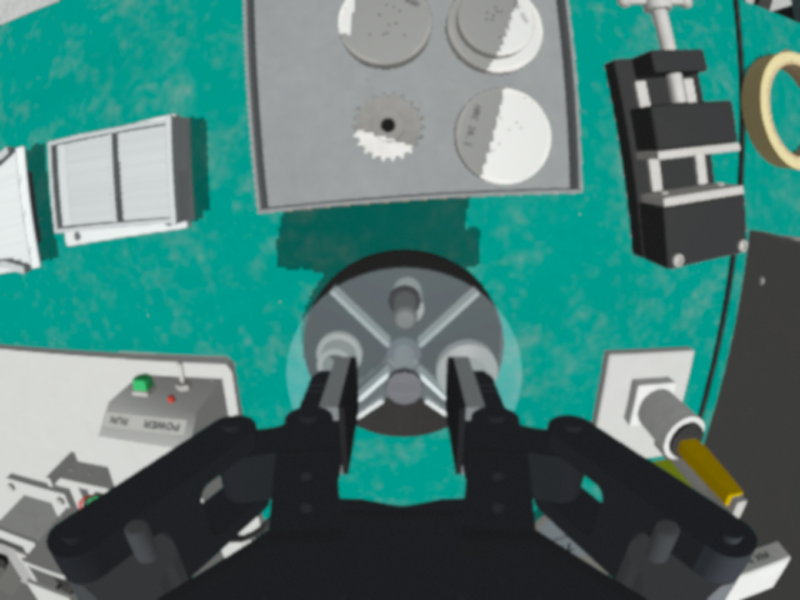

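The wrist view shows the pin top at (404,317) and the hub at (404,387). The pin is centred between the jaws, so I descend, cage it and test the first arc.

>>> drive_tool(moves=[[[0, 0, 0], [0, 0.001, 0.035], 0.03], [[0, 0, 0], [0, 0, 0.035], 0.03], [[0, 0, 0], [0, 0, 0.022], 0.03], [[0, 0, 0], [0, 0, 0], 0.017], [[0, 0, 0], [0, 0, 0], 0.017]], grip_force=20)

```text
time: 3.48
eef_pos: [0.5556, -0.0608, 0.0879]
tcp_rot: [-0.001, 1.0, -0.0, 0.001]
contact_force: [0.7, 0.0, -0.2]
opening: 0.199
finger_force: 0.0
```

>>> drive_tool(moves=[[[0, 0, 0.16], [-0.0007, 0.0084, 0], 0.017], [[0, 0, 0.16], [-0.0007, 0.0084, 0], 0.017], [[0, 0, 0.16], [-0.0007, 0.0084, 0], 0.017], [[0, 0, 0.16], [-0.0007, 0.0084, 0], 0.017], [[0, 0, 0], [0, 0, 0], 0.017]])

```text
time: 4.1
eef_pos: [0.5666, -0.0296, 0.0882]
tcp_rot: [0.313, 0.95, 0.0, 0.002]
contact_force: [-0.2, 0.7, 0.3]
opening: 0.198
finger_force: 0.0
```

>>> drive_tool(moves=[[[0, 0, 0.16], [-0.0007, 0.0084, 0], 0.017], [[0, 0, 0.16], [-0.0007, 0.0084, 0], 0.017], [[0, 0, 0.16], [-0.0007, 0.0084, 0], 0.017], [[0, 0, 0.16], [-0.0007, 0.0084, 0], 0.017], [[0, 0, 0.16], [-0.0007, 0.0084, 0], 0.017]])

```text
time: 4.72
eef_pos: [0.6012, -0.0094, 0.0875]
tcp_rot: [0.66, 0.751, 0.0, 0.001]
contact_force: [0.0, -0.6, 0.6]
opening: 0.2
finger_force: 0.5
```

>>> drive_tool(moves=[[[0, 0, 0.16], [-0.0007, 0.0084, 0], 0.017], [[0, 0, 0.16], [-0.0007, 0.0084, 0], 0.017], [[0, 0, 0.16], [-0.0007, 0.0084, 0], 0.017], [[0, 0, 0.16], [-0.0007, 0.0084, 0], 0.017], [[0, 0, 0], [0, 0, 0], 0.017]])

```text
time: 5.35
eef_pos: [0.6341, -0.0159, 0.0873]
tcp_rot: [0.861, 0.508, 0.001, 0.001]
contact_force: [-0.0, -0.8, -0.5]
opening: 0.2
finger_force: 0.0
```

>>> drive_tool(moves=[[[0, 0, 0.16], [-0.0007, 0.0084, 0], 0.017], [[0, 0, 0.16], [-0.0007, 0.0084, 0], 0.017], [[0, 0, 0.16], [-0.0007, 0.0084, 0], 0.017], [[0, 0, 0.16], [-0.0007, 0.0084, 0], 0.017], [[0, 0, 0.16], [-0.0007, 0.0084, 0], 0.017]])

```text
time: 5.98
eef_pos: [0.6581, -0.0477, 0.0867]
tcp_rot: [0.991, 0.13, -0.0, -0.0]
contact_force: [0.0, 0.6, -0.4]
opening: 0.198
finger_force: 0.5
```

>>> drive_tool(moves=[[[0, 0, 0.16], [-0.0007, 0.0084, 0], 0.017], [[0, 0, 0.12], [-0.0005, 0.0063, 0], 0.017], [[0, 0, 0], [0, 0, 0], 0.017], [[0, 0, 0], [0, 0, 0], 0.026], [[0, 0, 0], [0, 0, -0.04], 0.028]])

```text
time: 6.6
eef_pos: [0.6573, -0.0617, 0.1225]
tcp_rot: [1.0, -0.008, -0.004, -0.001]
contact_force: [0.2, -0.2, 0.2]
opening: 0.323
finger_force: 0.0
```

>>> drive_tool(moves=[[[0, 0, 0], [0, 0, -0.05], 0.03], [[0, 0, 0], [0, 0, -0.04], 0.03], [[0, 0, 0], [0, 0, 0], 0.03]])

```text
time: 6.98
eef_pos: [0.6626, -0.0629, 0.2221]
tcp_rot: [1.0, -0.008, 0.005, 0.001]
contact_force: [-0.7, -1.1, -0.2]
opening: 0.353
finger_force: 0.0
```

Run:
```python
from h import *
import cv2
C=cams()
t=C["top"]["image"][152:227,170:270,::-1]; s=C["scene"]["image"][170:245,230:330,::-1]
im=np.hstack([cv2.resize(i,None,fx=4,fy=4,interpolation=cv2.INTER_CUBIC) for i in(t,s)])
w=ctrl.read_camera("wrist")["image"][:,:,::-1]
im2=np.zeros((300,800,3),np.uint8); im2[:,:400]=w[120:420,80:480]
cv2.imwrite("pics/d.png",np.vstack([im,im2]))
```

```text
(no output)
```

View pics/d.png

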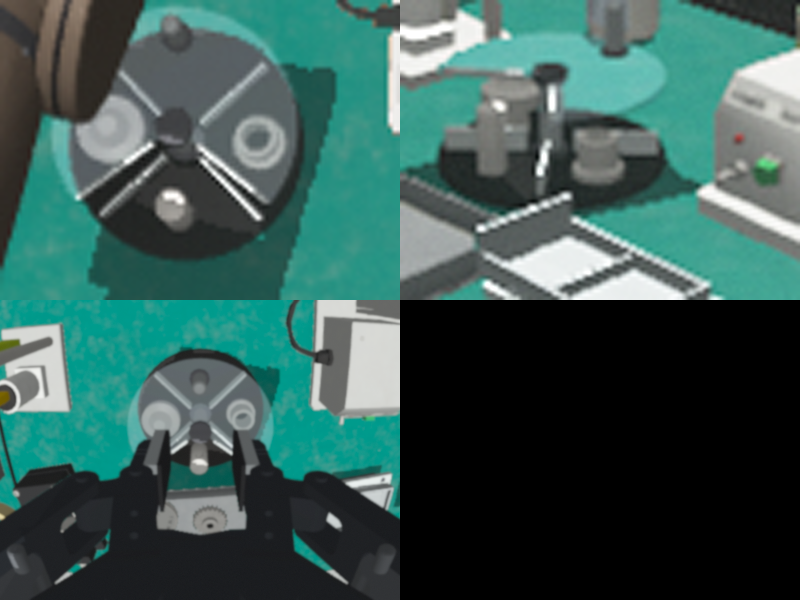

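The opening now stands over the rod, whose top is at top-crop (171,201), giving about (0.5645, -0.058). It is over-turned by about 8°, which is fine. I move above the rod and check with the wrist camera.

>>> drive_tool(moves=[[[0, 0, -0.016], [-0.049, -0.0015, 0.02], 0.028], [[0, 0, 0], [-0.048, -0.0015, 0.04], 0.028], [[0, 0, 0], [0, 0, 0.04], 0.028], [[0, 0, 0], [0, 0, 0], 0.028], [[0, 0, 0], [0, 0, 0], 0.028]])

```text
time: 7.75
eef_pos: [0.5642, -0.0588, 0.117]
tcp_rot: [1.0, -0.001, 0.0, 0.0]
contact_force: [0.5, -0.0, 1.5]
opening: 0.329
finger_force: 0.0
```

Run:
```python
from h import *
import cv2
s=ctrl.get_state(); print(s["eef_pos"],s["tcp_rot"])
c=ctrl.read_camera("wrist"); w=c["image"][170:390,150:410,::-1]
t=ctrl.read_camera("top")["image"][152:227,170:270,::-1]
a=cv2.resize(w,None,fx=2,fy=2,interpolation=cv2.INTER_CUBIC); b=cv2.resize(t,None,fx=2.8,fy=2.8,interpolation=cv2.INTER_CUBIC)
im=np.zeros((440,800,3),np.uint8); im[:,:520]=a; im[:b.shape[0],520:800]=b[:,:280]
cv2.imwrite("pics/e.png",im)
def proj(X):
    p=c["R"]@np.array(X)+c["t"]; r=np.hypot(p[0],p[1]); k=np.arctan2(r,p[2])*c["fx"]/r; return ((c["cx"]+k*p[0]-150)*2,(c["cy"]+k*p[1]-170)*2)
for X in [(.5645,-.058,.05),(.5645,-.062,.05),(.606,-.0615,.063)]: print(X,np.round(proj(X)))
```

```text
[ 0.5641669  -0.05880575  0.1170472 ] [ 9.99999385e-01 -9.91863880e-04  4.77604511e-04  1.31884325e-04]
(0.5645, -0.058, 0.05) [257. 119.]
(0.5645, -0.062, 0.05) [270. 119.]
(0.606, -0.0615, 0.063) [268.  -5.]
```

View pics/e.png

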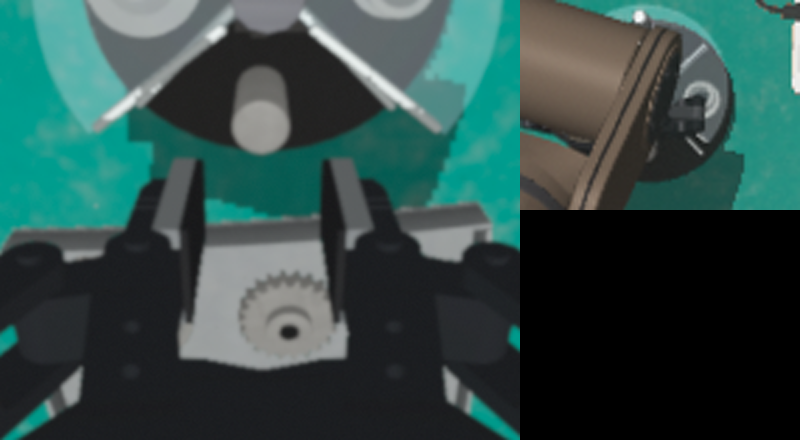

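The wrist view shows the rod top at (260,127), so the rod is at about (0.562, -0.059). It is centred between the jaws, and the opening edges are symmetric about it. I descend and grip.

>>> drive_tool(moves=[[[0, 0, 0], [-0.004, 0, 0.03], 0.028], [[0, 0, 0], [0, 0, 0.03], 0.028], [[0, 0, 0], [0, 0, 0.018], 0.028], [[0, 0, 0], [0, 0, 0], 0.028], [[0, 0, 0], [0, 0, 0], 0.01]], grip_force=40)

```text
time: 8.48
eef_pos: [0.5604, -0.0589, 0.0397]
tcp_rot: [1.0, -0.001, 0.001, 0.0]
contact_force: [0.3, 0.3, -1.4]
opening: 0.194
finger_force: 39.0
```

>>> drive_tool(moves=[[[0, 0, 0], [0, 0, 0], 0.01], [[0, 0, 0], [0, 0, 0], 0.01], [[0, 0, 0], [0, 0, 0], 0.01]])

```text
time: 8.85
eef_pos: [0.56, -0.0588, 0.0394]
tcp_rot: [1.0, -0.001, 0.001, 0.0]
contact_force: [-0.1, -0.3, 2.6]
opening: 0.198
finger_force: 39.3
```

>>> drive_tool(moves=[[[0, 0, 0], [0, 0, -0.03], 0.01], [[0, 0, 0], [0, 0, -0.04], 0.01], [[0, 0, 0], [0, 0, -0.035], 0.01], [[0, 0, 0], [-0.0138, 0.036, 0], 0.01], [[0, 0, 0], [-0.0138, 0.036, 0], 0.01]])

```text
time: 9.48
eef_pos: [0.5312, -0.131, 0.1439]
tcp_rot: [1.0, -0.0, 0.0, 0.0]
contact_force: [0.0, -0.9, -0.9]
opening: 0.193
finger_force: 39.3
```

>>> drive_tool(moves=[[[0, 0, 0], [-0.0138, 0.036, 0], 0.01], [[0, 0, 0], [-0.0138, 0.036, 0], 0.01], [[0, 0, 0], [-0.0138, 0.036, 0], 0.01], [[0, 0, 0], [-0.0138, 0.036, 0], 0.01], [[0, 0, 0], [0, 0, 0], 0.01]])

```text
time: 10.1
eef_pos: [0.4749, -0.2763, 0.1432]
tcp_rot: [1.0, -0.003, -0.0, 0.0]
contact_force: [-0.1, -0.1, -0.5]
opening: 0.191
finger_force: 39.3
```

>>> drive_tool(moves=[[[0, 0, 0], [0, 0, 0.035], 0.01], [[0, 0, 0], [0, 0, 0.02], 0.01], [[0, 0, 0], [0, 0, 0], 0.01], [[0, 0, 0], [0, 0, 0], 0.01]])

```text
time: 10.6
eef_pos: [0.4765, -0.2742, 0.0891]
tcp_rot: [1.0, -0.001, 0.0, 0.0]
contact_force: [-0.5, -0.3, -1.0]
opening: 0.199
finger_force: 39.4
```

Run:
```python
from h import *
import cv2
s=ctrl.get_state(); print(s["eef_pos"],s["tcp_rot"],s["opening"],s["finger_force"])
c=ctrl.read_camera("wrist"); w=c["image"][170:390,150:410,::-1]
q=ctrl.read_camera("scene"); t=q["image"][205:285,240:330,::-1]
a=cv2.resize(w,(400,338)); b=cv2.resize(t,(400,356),interpolation=cv2.INTER_CUBIC)
im=np.zeros((360,800,3),np.uint8); im[:338,:400]=a; im[:356,400:]=b
cv2.imwrite("pics/f.png",im)
```

```text
[ 0.47649584 -0.27417413  0.0891235 ] [ 9.99999472e-01 -8.69049511e-04  4.61416089e-04  2.97388926e-04] 0.19856144066955558 39.357306361198425
```

View pics/f.png

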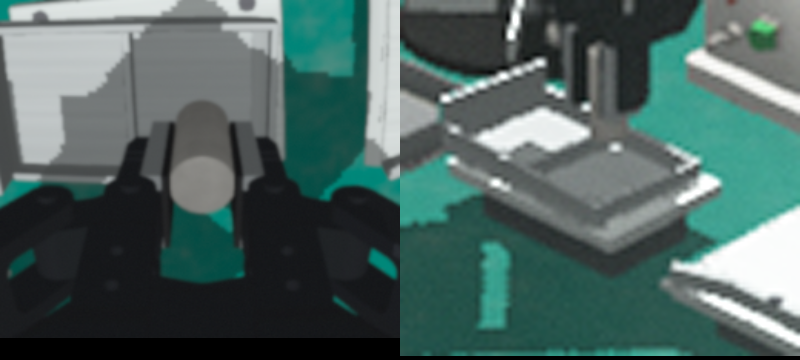

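The wrist view shows the rod at u≈202, midway between the tray divider (130) and the nose wall (270). I lower it.

>>> drive_tool(moves=[[[0, 0, 0], [0, 0, 0.015], 0.01], [[0, 0, 0], [0, 0, 0.006], 0.01], [[0, 0, 0], [0, 0, 0.002], 0.01], [[0, 0, 0], [0, 0, 0], 0.01], [[0, 0, 0], [0, 0, 0], 0.01]])

```text
time: 11.32
eef_pos: [0.476, -0.2746, 0.0655]
tcp_rot: [1.0, -0.001, 0.0, 0.0]
contact_force: [-0.4, 1.5, -0.1]
opening: 0.188
finger_force: 39.5
```

>>> drive_tool(moves=[[[0, 0, 0], [0, 0, 0.001], 0.01], [[0, 0, 0], [0, 0, 0.0008], 0.01], [[0, 0, 0], [0, 0, 0], 0.01]])

```text
time: 11.7
eef_pos: [0.4761, -0.2746, 0.0644]
tcp_rot: [1.0, -0.001, 0.0, 0.0]
contact_force: [-1.1, 1.2, 5.7]
opening: 0.196
finger_force: 39.8
```

>>> drive_tool(moves=[[[0, 0, 0], [0, 0, 0], 0.02], [[0, 0, 0], [0, 0, 0], 0.024], [[0, 0, 0], [0, 0, 0], 0.028], [[0, 0, 0], [0, 0, 0], 0.03], [[0, 0, 0], [0, 0, -0.015], 0.03]])

```text
time: 12.32
eef_pos: [0.475, -0.2736, 0.0777]
tcp_rot: [1.0, -0.001, -0.001, -0.001]
contact_force: [0.3, -0.3, -0.9]
opening: 0.35
finger_force: 0.0
```

>>> drive_tool(moves=[[[0, 0, 0], [0, 0, -0.035], 0.03], [[0, 0, 0], [0, 0, -0.04], 0.03], [[0, 0, 0], [0, 0, -0.02], 0.03], [[0, 0, 0], [0, -0.03, 0], 0.03], [[0, 0, 0], [0, -0.04, 0], 0.03]])

```text
time: 12.95
eef_pos: [0.4765, -0.2046, 0.1755]
tcp_rot: [1.0, -0.002, 0.001, 0.001]
contact_force: [0.0, 0.7, 0.8]
opening: 0.353
finger_force: 0.0
```

>>> drive_tool(moves=[[[0, 0, 0], [0, -0.035, 0], 0.03], [[0, 0, -0.17], [0, 0, 0], 0.03], [[0, 0, -0.17], [0, 0, 0], 0.03], [[0, 0, -0.17], [0, 0, 0], 0.03], [[0, 0, -0.17], [0, 0, 0], 0.03]])

```text
time: 13.58
eef_pos: [0.4764, -0.1694, 0.1748]
tcp_rot: [0.942, 0.335, 0.0, 0.001]
contact_force: [0.3, 1.0, -0.6]
opening: 0.353
finger_force: 0.0
```

>>> drive_tool(moves=[[[0, 0, -0.17], [0, 0, 0], 0.03], [[0, 0, -0.17], [0, 0, 0], 0.03], [[0, 0, -0.17], [0, 0, 0], 0.03], [[0, 0, -0.17], [0, 0, 0], 0.03], [[0, 0, -0.16], [0, 0, 0], 0.03]])

```text
time: 14.2
eef_pos: [0.4764, -0.1695, 0.1748]
tcp_rot: [0.724, 0.69, 0.0, 0.001]
contact_force: [-0.0, 0.0, -0.2]
opening: 0.354
finger_force: 0.0
```

Run:
```python
from h import *
import cv2
np.set_printoptions(precision=4,suppress=True)
s=ctrl.get_state(); print(s["time"],s["eef_pos"],s["tcp_rot"],s["qpos"])
q=ctrl.read_camera("scene"); t=q["image"][190:290,240:380,::-1]
p=ctrl.read_camera("top")["image"][205:265,265:395,::-1]
im=np.zeros((600,780,3),np.uint8); im[:360]=cv2.resize(p,(780,360),interpolation=cv2.INTER_CUBIC); im[360:,:336]=cv2.resize(t,(336,240),interpolation=cv2.INTER_CUBIC)
w=ctrl.read_camera("wrist")["image"][:,:,::-1]
im[360:,400:720]=cv2.resize(w,(320,240))
cv2.imwrite("pics/g.png",im)
```

```text
14.2 [ 0.4764 -0.1695  0.1748] [0.7238 0.69   0.0002 0.0007] [-0.5428 -0.0154  2.0533 -0.      1.1022 -0.495 ]
```

View pics/g.png

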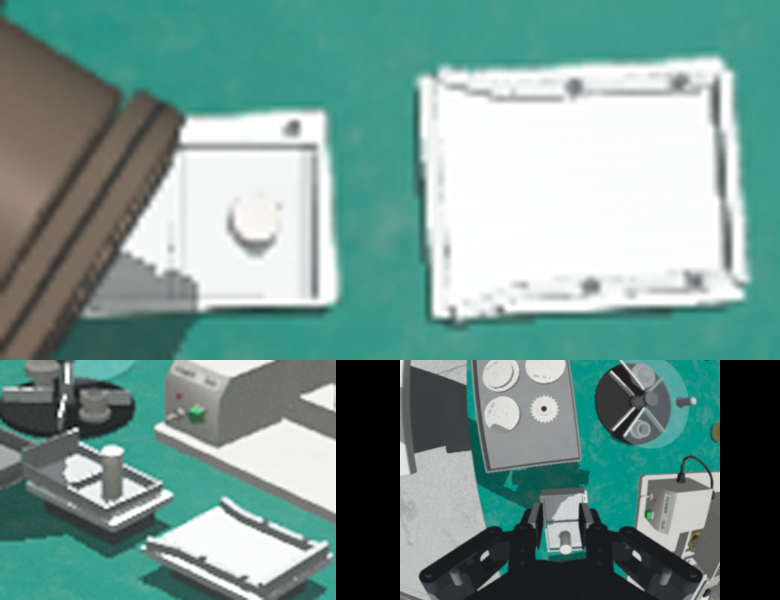

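The pictures show the rod standing in the front pocket. The grey disc tray's edge lies just behind the push plate, so I check its height and the clearance numerically.

Run:
```python
from h import *
import cv2
np.set_printoptions(precision=4,suppress=True)
C=cams()
def tri(pt,ps):
    A=[];b=[]
    for n,(u,v) in(("top",pt),("scene",ps)):
        c=C[n];x=(u-c["cx"])/c["fx"];y=(v-c["cy"])/c["fy"];R,t=c["R"],c["t"]
        A+=[x*R[2]-R[0],y*R[2]-R[1]];b+=[t[0]-x*t[2],t[1]-y*t[2]]
    X,r,*_=np.linalg.lstsq(np.array(A),np.array(b),rcond=None); return X,r
print(tri((363*.7,328*.7),(357*.7,330*.7)), tri((367*.7,424*.7),(284*.7,362*.7)))
for z in(.0,.02,.03): print(z,back(C["top"],363*.7,328*.7,z),back(C["top"],367*.7,424*.7,z))
```

```text
(array([ 0.4983, -0.1478,  0.0137]), array([0.0002])) (array([ 0.3483, -0.1616,  0.0174]), array([0.0001]))
0.0 [ 0.5085 -0.1536  0.    ] [ 0.3517 -0.1637  0.    ]
0.02 [ 0.5068 -0.1546  0.02  ] [ 0.3527 -0.1645  0.02  ]
0.03 [ 0.5059 -0.1551  0.03  ] [ 0.3532 -0.1649  0.03  ]
```

The grey tray's rim is about 15–20 mm high, so fingertips at 37 mm clear it. I align the tool with the stand direction and lower it behind the plate.

>>> drive_tool(moves=[[[0, 0, -0.114], [0, 0, 0], 0.036], [[0, 0, 0], [0, 0, 0.05], 0.036], [[0, 0, 0], [0, 0, 0.05], 0.036], [[0, 0, 0], [0, 0, 0.0205], 0.036], [[0, 0, 0], [0, 0, 0], 0.036]])

```text
time: 15.08
eef_pos: [0.4748, -0.1686, 0.0513]
tcp_rot: [0.686, 0.728, -0.0, -0.002]
contact_force: [0.5, 0.4, 0.6]
opening: 0.419
finger_force: 0.0
```

>>> drive_tool(moves=[[[0, 0, 0], [0, 0, 0], 0.036], [[0, 0, 0], [-0.004, 0, 0], 0.036], [[0, 0, 0], [-0.004, 0, 0], 0.036], [[0, 0, 0], [-0.003, 0, 0], 0.036], [[0, 0, 0], [-0.003, 0, 0], 0.036]])

```text
time: 15.7
eef_pos: [0.4768, -0.1833, 0.0532]
tcp_rot: [0.685, 0.728, 0.0, -0.0]
contact_force: [-1.1, 1.4, 0.3]
opening: 0.418
finger_force: 0.9
```

>>> drive_tool(moves=[[[0, 0, 0], [-0.003, 0, 0], 0.036], [[0, 0, 0], [-0.003, 0, 0], 0.036], [[0, 0, 0], [-0.003, 0, 0], 0.036]])

```text
time: 16.08
eef_pos: [0.4775, -0.1925, 0.0529]
tcp_rot: [0.685, 0.728, -0.0, -0.0]
contact_force: [-0.2, 1.9, 0.4]
opening: 0.424
finger_force: 0.7
```

Contact at about 1.5 N, which matches sliding friction. I push on gently, watching the force.

>>> drive_tool(moves=[[[0, 0, 0], [-0.005, 0.0002, 0], 0.036], [[0, 0, 0], [-0.005, 0.0002, 0], 0.036], [[0, 0, 0], [-0.005, 0.0002, 0], 0.036], [[0, 0, 0], [-0.005, 0.0002, 0], 0.036], [[0, 0, 0], [-0.005, 0.0002, 0], 0.036]])

```text
time: 16.7
eef_pos: [0.48, -0.2176, 0.053]
tcp_rot: [0.685, 0.728, -0.0, -0.0]
contact_force: [-0.2, 1.1, -0.1]
opening: 0.42
finger_force: 0.6
```

>>> drive_tool(moves=[[[0, 0, 0], [-0.005, 0.0002, 0], 0.036], [[0, 0, 0], [-0.005, 0.0002, 0], 0.036], [[0, 0, 0], [-0.005, 0.0002, 0], 0.036], [[0, 0, 0], [-0.005, 0.0002, 0], 0.036], [[0, 0, 0], [-0.005, 0.0002, 0], 0.036]])

```text
time: 17.32
eef_pos: [0.4826, -0.2425, 0.0531]
tcp_rot: [0.685, 0.728, 0.0, 0.0]
contact_force: [0.6, 1.7, 0.2]
opening: 0.425
finger_force: 0.7
```

>>> drive_tool(moves=[[[0, 0, 0], [-0.005, 0.0002, 0], 0.036], [[0, 0, 0], [-0.005, 0.0002, 0], 0.036], [[0, 0, 0], [-0.005, 0.0002, 0], 0.036], [[0, 0, 0], [-0.005, 0.0002, 0], 0.036], [[0, 0, 0], [-0.005, 0.0002, 0], 0.036]])

```text
time: 17.95
eef_pos: [0.4851, -0.2674, 0.0531]
tcp_rot: [0.685, 0.728, 0.0, 0.0]
contact_force: [-0.2, 1.9, 1.2]
opening: 0.424
finger_force: 0.9
```

>>> drive_tool(moves=[[[0, 0, 0], [-0.005, 0.0002, 0], 0.036], [[0, 0, 0], [-0.005, 0.0002, 0], 0.036], [[0, 0, 0], [-0.005, 0.0002, 0], 0.036], [[0, 0, 0], [-0.005, 0.0002, 0], 0.036], [[0, 0, 0], [-0.005, 0.0002, 0], 0.036]])

```text
time: 18.58
eef_pos: [0.4876, -0.2922, 0.053]
tcp_rot: [0.685, 0.728, 0.0, -0.0]
contact_force: [0.5, 1.8, 1.4]
opening: 0.421
finger_force: 1.0
```

>>> drive_tool(moves=[[[0, 0, 0], [-0.005, 0.0001, 0], 0.036], [[0, 0, 0], [-0.005, 0.0001, 0], 0.036], [[0, 0, 0], [-0.005, 0.0001, 0], 0.036], [[0, 0, 0], [-0.005, 0.0001, 0], 0.036], [[0, 0, 0], [-0.004, 0, 0], 0.036]])

```text
time: 19.2
eef_pos: [0.4894, -0.3162, 0.053]
tcp_rot: [0.685, 0.728, -0.0, -0.0]
contact_force: [-0.3, 2.7, 1.2]
opening: 0.42
finger_force: 1.0
```

>>> drive_tool(moves=[[[0, 0, 0], [-0.004, 0, 0], 0.036], [[0, 0, 0], [-0.003, 0, 0], 0.036], [[0, 0, 0], [-0.003, 0, 0], 0.036], [[0, 0, 0], [-0.002, 0, 0], 0.036]])

```text
time: 19.7
eef_pos: [0.4902, -0.328, 0.053]
tcp_rot: [0.685, 0.728, 0.0, -0.0]
contact_force: [0.1, 0.5, 0.9]
opening: 0.421
finger_force: 1.0
```

>>> drive_tool(moves=[[[0, 0, 0], [-0.002, 0, 0], 0.036], [[0, 0, 0], [-0.002, 0, 0], 0.036], [[0, 0, 0], [-0.001, 0, 0], 0.036]])

```text
time: 20.08
eef_pos: [0.4904, -0.3329, 0.053]
tcp_rot: [0.685, 0.728, -0.0, -0.0]
contact_force: [-0.8, 2.3, 1.0]
opening: 0.421
finger_force: 0.9
```

>>> drive_tool(moves=[[[0, 0, 0], [-0.001, 0, 0], 0.036], [[0, 0, 0], [-0.001, 0, 0], 0.036], [[0, 0, 0], [-0.001, 0, 0], 0.036]])

```text
time: 20.45
eef_pos: [0.4904, -0.3336, 0.053]
tcp_rot: [0.685, 0.728, 0.001, -0.003]
contact_force: [-0.9, 11.7, 6.8]
opening: 0.422
finger_force: 5.2
```

At y=-0.3336 the force rises to 11.7 N, which matches the predicted home position of -0.334. I press once more, then back off slowly and rise.

>>> drive_tool(moves=[[[0, 0, 0], [-0.001, 0, 0], 0.036], [[0, 0, 0], [0, 0, 0], 0.036]])

```text
time: 20.7
eef_pos: [0.4904, -0.3336, 0.053]
tcp_rot: [0.685, 0.728, 0.002, -0.003]
contact_force: [-0.2, 10.7, 6.9]
opening: 0.419
finger_force: 5.7
```

>>> drive_tool(moves=[[[0, 0, 0], [0.002, 0, 0], 0.036], [[0, 0, 0], [0.004, 0, 0], 0.036], [[0, 0, 0], [0.015, 0, 0], 0.036], [[0, 0, 0], [0.015, 0, -0.02], 0.036], [[0, 0, 0], [0.015, 0, -0.04], 0.036]])

```text
time: 21.32
eef_pos: [0.4861, -0.2841, 0.1114]
tcp_rot: [0.685, 0.728, -0.0, -0.002]
contact_force: [0.6, -0.3, 0.0]
opening: 0.424
finger_force: 0.0
```

>>> drive_tool(moves=[[[0, 0, 0], [0.03, 0, -0.05], 0.036], [[0, 0, 0], [0.05, 0, -0.01], 0.036], [[0, 0, 0], [0.05, 0, 0], 0.036], [[0, 0, 0], [0, 0, 0], 0.036]])

```text
time: 21.82
eef_pos: [0.479, -0.1531, 0.1728]
tcp_rot: [0.684, 0.73, -0.0, -0.0]
contact_force: [0.5, -0.2, 0.5]
opening: 0.423
finger_force: 0.0
```

Run:
```python
from h import *
import cv2
np.set_printoptions(precision=4,suppress=True)
C=cams(); cv2.imwrite("pics/z.png",C["top"]["image"][:,:,::-1])
g=lambda n:cv2.cvtColor(C[n]["image"],cv2.COLOR_RGB2GRAY).astype(int)
# coarse ASCII of the far stand zone from top and scene (dark = edges)
def px(n,X):
    c=C[n];p=c["R"]@np.array(X)+c["t"];return c["cx"]+c["fx"]*p[0]/p[2],c["cy"]+c["fy"]*p[1]/p[2]
t=np.array([.066,-.998]);o=np.array([.4955,-.400]);
for n in("top","scene"):
    print(n,"plate",px(n,(*(o-55*t/1000),.057)),"div",px(n,(*o,.044)),"rodtop",px(n,(*(o+.026*t),.075)),"rodbot",px(n,(*(o+.026*t),.033)),"nose",px(n,(*(o+.055*t),.044)))
im=g("top")
for r in range(214,260,2): print(r," ".join(f"{v:3d}" for v in im[r,332:394:2]))
im=g("scene"); print()
for r in range(222,300,3): print(r," ".join(f"{v:3d}" for v in im[r,296:384:3]))
```

```text
top plate (np.float64(337.9279226050917), np.float64(236.21219003333454)) div (np.float64(361.34767456753974), np.float64(235.44063781401977)) rodtop (np.float64(375.4593379051707), np.float64(233.8204494772302)) rodbot (np.float64(371.8146182323167), np.float64(235.24116870997398)) nose (np.float64(385.4461926143657), np.float64(234.25373305189066))
scene plate (np.float64(315.6742716607584), np.float64(245.82863472527853)) div (np.float64(337.5268059725021), np.float64(261.75410365092057)) rodtop (np.float64(349.26624789745114), np.float64(251.938071973062)) rodbot (np.float64(348.2002430550641), np.float64(271.8917899337291)) nose (np.float64(361.1365494936399), np.float64(272.4906901437579))
214 126 129 125 123 122 124 124 123 122 124 124 128 124 121 122 122 121 120 119 122 123 130 146 156 155 178 179 123 120 121 120
216 126 125 126 184 174 167 163 178 182 170 180 177 199 228 240 251 253 253 253 251 250 248 249 248 250 250 250 166 120 120 121
218 125 173 243 199 240 239 242 244 244 251 234 242 218 233 144 226 242 244 241 243 244 239 200 125 226 232 144 243 120 119 120
220 126 106
[... 5073 characters left out ...]
 110 233 255 149  97 111 228 185 241  89  92 101 111  99  75 109 128 128 129 128
285 132 139 138 119  68  75  75  71  68  56  55  99 109 230 255 111  93  95  97  89 117 105  62  58  75  71  70 131 127 132
288 129 126 128 131 132  98  72  73  74  72  68  56  56  89 112 206 255 185  95 116  84  55  60  77  76  68 133 129 127 129
291 132 129 126 132 126 125 128 116  70  74  72  72  73  59  54  89 111 143 108  59  54  72  76  74  88 129 125 128 130 126
294 130 125 129 128 127 127 135 131 131  88  68  74  74  76  69  57  52  79  55  60  77  73  70 132 132 125 125 127 128 127
297 126 124 127 128 129 130 130 129 126 125 129  97  70  72  73  73  67  59  69  71  73  94 139 132 129 128 130 127 127 127
```

The profiles show the divider at top column ~360.5 (predicted 361.3). The rod is upright near column 374, and in the scene view at columns ~344–350, rows 252–273. One sub-pixel check that the nose is home: divider to the stand's outer edge should be 61 mm.

Run:
```python
from h import *
import cv2
np.set_printoptions(precision=4,suppress=True)
c=ctrl.read_camera("top"); im=cv2.cvtColor(c["image"],cv2.COLOR_RGB2GRAY).astype(float)
t=np.array([.066,-.998])
for r in range(228,247,2):
    d=240-im[r,356:365]; d[d<10]=0; u=356+(d*np.arange(9)).sum()/d.sum()
    row=im[r]; k=[j for j in range(385,393) if row[j]>=180>row[j+1]][-1]; e=k+(row[k]-180)/(row[k]-row[k+1])
    P=back(c,u,r,.044)[:2]; res=[round(1000*float((back(c,e,r,z)[:2]-P)@t),1) for z in(.03,.039)]
    print(r,round(u,2),round(e,2),res,row[378:393].astype(int))
```

```text
228 359.87 387.52 [66.2, 64.2] [240 240 226 219 216 119 242 181 241 222 141 118 119 120 121]
230 359.82 387.69 [66.7, 64.6] [239 239 222 218 216 127 246 165 241 240 153 120 119 122 123]
232 360.0 387.65 [66.2, 64.1] [242 242 238 221 215 137 242 170 246 245 145 117 120 119 121]
234 360.0 387.72 [66.3, 64.2] [243 242 214 215 216 167 204 156 248 243 155 121 120 120 122]
236 360.0 387.85 [66.6, 64.5] [245 244 223 220 217 187 162 194 246 244 169 125 120 122 122]
238 360.21 388.44 [67.4, 65.3] [237 241 242 229 219 215 124 206 236 244 212 139 122 122 124]
240 360.0 388.53 [68.1, 66.0] [243 243 243 232 219 214 118 236 191 241 222 143 124 124 123]
242 360.57 388.66 [67.0, 65.0] [240 240 240 225 217 214 117 242 155 241 237 151 121 121 119]
244 360.67 388.62 [66.7, 64.6] [242 242 242 229 217 213 125 246 159 246 241 142 120 124 123]
246 361.0 388.68 [66.0, 64.0] [241 241 241 222 214 212 129 242 169 247 240 152 122 123 122]
```

The result is ambiguous within about 2 mm at this pixel size. There is plenty of time, so I go back and press harder to make sure the nose is fully home.

>>> drive_tool(moves=[[[0, 0, 0], [-0.05, 0, 0], 0.036], [[0, 0, 0], [-0.05, 0, 0], 0.036], [[0, 0, 0], [-0.04, 0, 0.02], 0.036], [[0, 0, 0], [-0.01, 0, 0.05], 0.036], [[0, 0, 0], [0, 0, 0.035], 0.036]])

```text
time: 22.6
eef_pos: [0.4878, -0.3083, 0.0656]
tcp_rot: [0.687, 0.727, -0.0, -0.001]
contact_force: [0.2, -0.3, -0.2]
opening: 0.423
finger_force: 0.0
```

>>> drive_tool(moves=[[[0, 0, 0], [0, 0, 0.013], 0.036], [[0, 0, 0], [0, 0, 0], 0.036], [[0, 0, 0], [0, 0, 0], 0.036]])

```text
time: 22.98
eef_pos: [0.4899, -0.3069, 0.0569]
tcp_rot: [0.685, 0.728, 0.0, 0.002]
contact_force: [-0.7, 0.3, 0.0]
opening: 0.424
finger_force: 0.0
```

>>> drive_tool(moves=[[[0, 0, 0], [-0.006, 0, 0.004], 0.036], [[0, 0, 0], [-0.007, 0, 0], 0.036], [[0, 0, 0], [-0.006, 0, 0], 0.036], [[0, 0, 0], [-0.004, 0, 0], 0.036], [[0, 0, 0], [-0.002, 0, 0], 0.036]])

```text
time: 23.6
eef_pos: [0.4904, -0.3312, 0.0511]
tcp_rot: [0.685, 0.728, 0.0, 0.0]
contact_force: [0.2, -0.7, 0.6]
opening: 0.419
finger_force: 0.0
```

>>> drive_tool(moves=[[[0, 0, 0], [-0.002, 0, 0], 0.036], [[0, 0, 0], [-0.002, 0, 0], 0.036], [[0, 0, 0], [0, 0, 0], 0.036]])

```text
time: 23.98
eef_pos: [0.4904, -0.3335, 0.0509]
tcp_rot: [0.685, 0.728, 0.001, -0.001]
contact_force: [-0.2, 5.1, 2.3]
opening: 0.417
finger_force: 2.6
```

>>> drive_tool(moves=[[[0, 0, 0], [-0.002, 0, 0], 0.036], [[0, 0, 0], [-0.002, 0, 0], 0.036], [[0, 0, 0], [0, 0, 0], 0.036]])

```text
time: 24.35
eef_pos: [0.4904, -0.3338, 0.0509]
tcp_rot: [0.685, 0.728, 0.003, -0.005]
contact_force: [-1.3, 16.2, 10.3]
opening: 0.423
finger_force: 8.0
```

The plate position is unchanged at -0.3336 under 16 N, so it is a hard stop and the tray is home. I back off, check the rod, and hand in.

>>> drive_tool(moves=[[[0, 0, 0], [0.004, 0, 0], 0.036], [[0, 0, 0], [0.004, 0, 0], 0.036], [[0, 0, 0], [0.015, 0, 0], 0.036], [[0, 0, 0], [0.015, 0, -0.02], 0.036], [[0, 0, 0], [0.015, 0, -0.04], 0.036]])

```text
time: 24.98
eef_pos: [0.4861, -0.2841, 0.1094]
tcp_rot: [0.685, 0.728, -0.0, -0.002]
contact_force: [0.4, 0.1, 0.2]
opening: 0.421
finger_force: 0.0
```

>>> drive_tool(moves=[[[0, 0, 0], [0.03, 0, -0.05], 0.036], [[0, 0, 0], [0.05, 0, -0.01], 0.036], [[0, 0, 0], [0.05, 0, 0], 0.036], [[0, 0, 0], [0, 0, 0], 0.036], [[0, 0, 0], [0, 0, 0], 0.036]])

```text
time: 25.6
eef_pos: [0.4797, -0.1562, 0.171]
tcp_rot: [0.685, 0.728, -0.0, 0.0]
contact_force: [-0.4, 0.8, -0.1]
opening: 0.418
finger_force: 0.0
```

Run:
```python
from h import *
import cv2
g=lambda n:cv2.cvtColor(ctrl.read_camera(n)["image"],cv2.COLOR_RGB2GRAY).astype(int)
a=g("top")[205:265,330:395]; b=cv2.cvtColor(cv2.imread("pics/z.png"),cv2.COLOR_BGR2GRAY).astype(int)[205:265,330:395]
d=abs(a-b); print("changed px vs before 2nd push:",(d>25).sum(),"max",d.max())
im=g("scene")
for r in range(249,279,3): print(r,im[r,335:362:2])
s=ctrl.get_state(); print(s["time"],s["eef_pos"],s["contact_force"])
if (d>25).sum()<60: print(ctrl.sign_off())
```

```text
changed px vs before 2nd push: 2 max 33
249 [244 183 129 136 132 130 127 121 126 127 133 131 132 123]
252 [ 95 216 240 191 134 249 251 250 251 253 124 136 133 137]
255 [ 98 102 102  87 187 123 170 228 209 135 132 135 137 135]
258 [241 232 161 100 112 118 137 130 136 136 195 122 131 134]
261 [238 236 246 204  85 121 124 128 124 118  94 193 243 176]
264 [226 103  91 111 177 114 121 125 118 123  94 101  97  92]
267 [ 94 153 228 239 220 110 115 117 113 174 243 245 190  97]
270 [244 239 238 240 212 107 111 113 109 183 238 238 237 240]
273 [152 230 243 241 208 108 111 112 105 196 237 239 221 161]
276 [184 102  90 104 230 217 222 231 242 238 178 198 244 179]
25.7 [ 0.47982087 -0.15703485  0.17097019] [ 0.16561487  0.36418001 -0.08863369]
the job is handed in; nothing more can be done
None
```

Handed in at 25.7 s: the cover is turned, the rod stands upright in the tray's front pocket, and the tray is against a hard stop on the far stand at the expected home position (it held under a 16 N push, though the images alone could only confirm this to about 2 mm).

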